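# Free the bread bin lid from behind

## Robot

A 7-joint arm with a two-finger parallel gripper is mounted at the origin on the work surface. World frame = base frame: x ahead of the robot, y to its left, z up, the work surface at z = 0. Lengths are in m, angles in degrees, forces in N, time in s.
With the tool pointing down it reaches from about 0.4 to 0.85 m from the base axis. Payload 10.4 kg.
Tool frame: the origin (TCP) lies midway between the tips of the shut fingers; the grasp point (between the pads) lies 19 mm behind it (grip_point_offset is the distance from the TCP to the grasp point, in m); z points along the fingers, y is the line along which they close (so a half turn about z gives the same grasp; the last joint's range is limited). The gripper opens to 87 mm and grips with 3 to 60 N. Pads are 19 mm wide; open, the fingers measure 117 mm over their backs; the gripper's body (75 mm by 190 mm) begins 51 mm behind the grasp point.
Start: joints at [-74.061, 19.034, -3.707, 83.658, 1.238, 77.344, -5.071], TCP at [0.185, 0.597, 0.223] pointing down, gripper open.
Joint ranges: [-148.97, 148.97], [-28.65, 121.19], [-84.17, 76.75], [9.2, 138.47], [-72.65, 252.65], [3.7, 117.97], [-149.18, 149.18]. Speed limits (degrees/s): [127.2, 127.2, 159.86, 159.86, 180, 180, 180].

## Interface

Orientations are given as [roll, pitch, yaw] about the fixed x, y, z axes, in that order (R = Rz(yaw) Ry(pitch) Rx(roll)).
In Python, from rig import * gives the robot as it stands. The module is installed in compiled form; this text tells all that it offers.
- The arm moves only by the tool arm_command, never from a script. Its argument "steps" is text: rows parted by semicolons, each of 7 numbers parted by spaces: the opening in per cent of the stroke, from 0 (shut) to 100 (fully open), then the shift along the tool's x, y, z each as a share of 40 mm, from -1 to 1, then the turn, a rotation vector about the tool's x, y, z each as a share of 60 degrees, from -1 to 1. In form: grip x y z ax ay az; .... A call has 1 to 8 rows; each row shifts and turns the commanded pose from where the row before left it, along the tool's axes as they then stand; what a row does not reach is not made up. A row lasts 1/10 s, in which the tool goes at most 50 mm and 8.59 degrees, less where a joint would pass 70% of its speed; a pose out of reach is approached as far as the arm can. A call with a number of a shift or a turn outside -1 to 1 is refused whole. A call with a gripper value outside its range is refused whole. The fingers move at their own pace and stop on an object; the grip force is fixed at half the most. Time passes only in rows, so rows that do not move let the fingers close. It gives the time, the measured TCP pose, the force, the opening and the grip force at its end, in the units of the state.
- state(): the state, without advancing time (a new reading comes with each control period).
- get_image(name): name is "scene" or "side" or "wrist"; returns a dict with "image" (420x560x3 uint8, red, green, blue), "K" (3x3 intrinsics, pixels), "T" (4x4, takes a point from camera to world coordinates); the wrist camera has in their place "mount" (4x4, takes a point from camera to tool coordinates, whose origin is the TCP and whose axes are the flange's). Camera axes: x right, y up, looking along -z (the intrinsics and any distortion apply to the point x, -y, -z); pixel columns grow to the right and rows downward; lengths in m; the calibration is good to about 2 mm. A picture is of the moment at which its call begins: read the wrist's pose just before it. There is no depth.
- sign_off(): hands the job in; it is judged then, once.
The state is a dict: "clock": time; "joint_positions": joint angles; "joint_vel": joint speeds; "tau": joint torques, N m; "ee_pos": TCP position; "ee_rot": TCP orientation; "contact_force": force on the tool from outside, world axes, zero at the start; "torque": the same for the moment, N m; "opening": finger opening in m; "finger_force": force on a finger pad.
Only numpy, scipy, OpenCV 4.12 (cv2) and the standard library are available. Lean on these libraries where they do the work, as an engineer would, in place of code of your own. Each camera call takes 0.05 s, during which the arm holds its last target. There are 200 camera calls.

## Task

The bread bin's lid is held shut by its spring catch: open it with the wooden release pin. Draw the pin out of its block by the thin nose that sticks out, lay it down flat, let go and take it again by its square handle, then push the nose straight in through the small yellow-framed hole on the far side of the bin until the catch gives and the lid springs up. Finally draw the pin out and leave it lying on the brown baking mat; do not disturb the mug, the jam jar or the knife.

Things in the scene. Friction and masses are not known exactly. Their poses are not given: they have to be found in the camera images.
- pin_mid (a point): Loose wooden release pin, 60 g: a square handle 24 x 24 x 100 mm and, coaxial on its front end, a round nose 12 mm in diameter, 75 mm long; a blue band marks the rear end. This point is the handle's centre; x runs along the pin from handle to nose, z is up. Laid on a flat surface it rests on the handle, its axis level 12 mm above that surface, the nose in the air.
- pin_tip (a point): Tip of the pin's nose, on its axis, 125 mm along +x from the handle's centre. At the start the handle lies in the block's bore (up to 7 mm of it showing) and only the nose sticks out, level, its axis 32 mm above the worktop.
- block: Dark wooden storage block, fixed to the worktop, 110 mm long (x), 60 wide, 56 high, with a level bore 30 mm wide, 28 high, 102 deep, open only at its +x end, its floor 20 mm above the worktop. Origin at the centre of its underside; +x points out of the mouth, the way the pin is drawn out.
- block_mouth (a point): Mouth of the block's bore, on its +x face 55 mm from the block's centre, 32 mm above the worktop.
- bin_hole (a point): Centre of the square release hole, 20 x 20 mm, framed yellow, 70 mm above the worktop, in the outer face of the bin's wall that looks away from the robot; the wall is 4 mm thick. The x axis points straight out of the wall (level), so the pin goes in along -x. The catch's red plate, 34 x 36 mm, stands behind the hole, centred on it, 25 mm inside the outer face.
- latch (a joint): Spring catch of the bin, in m: 0 at rest, grows as its red plate is pushed inward, 0.014 at its stop. It takes about 4.5 N to start and about 9 N at the stop, and lets the lid go at about 0.008 (nose tip about 33 mm inside the outer face); it springs back when released.
- mat: Brown baking mat, fixed flat on the worktop, 200 (x) x 240 (y) mm, 2 mm thick. Origin at the centre of its underside.
- mug_mid (a point): Blue mug, 80 mm in diameter, 95 mm high, with a handle at its +y side; its centre, half-way up. Leave it alone.
- jar_mid (a point): Red jam jar with a red cap, 68 mm in diameter, 90 mm high; its centre, half-way up. Leave it alone.
- knife_mid (a point): Paring knife lying flat, about 225 mm long along its x axis, black handle 20 mm wide and 15 mm high; this point is near the middle. Leave it alone.
- bin: Cream bread bin, fixed to the worktop, 180 mm deep (x), 240 wide (y), 130 high to the lid, 152 with the lid and its low dark grip. Origin at the centre of its underside; the hole is in the middle of its +x wall.
- lid_edge (a point): Middle of the top edge of the bin's wooden lid, right above the hole, 140 mm above the worktop while shut. The lid is hinged on the bin's wall nearer the robot, so this edge rises. It is sprung: once the catch lets go it swings up by itself within a second or so and stays open at 0.7 rad, this edge then about 250 mm above the worktop and about 50 mm nearer the robot. z is the lid's normal.
Things that resemble listed ones, but are neither listed nor needed, are in the scene too. Of the things shaped like the part that bears pin_mid, the wooden one is meant.

How it is judged:
By the outcome, as a careful person would: the job done as asked, in the order asked, and still so for the second after the job is handed in, with the robot touching nothing.
It also fails if it takes over 72 s, if anything falls off the work surface, if the arm or the gripper's body presses on something with over 40 N, if the wrist force passes 120 N, or if a joint passes its speed limit or range.

## Working session

There is one attempt and no reset: what is moved stays moved. The work goes in short steps, Python scripts to look and compute and a tool call to move; the robot and the scene stay as the last step left them, time stands still between calls to the robot, and variables do not carry over. Pictures are saved under pics/ and viewed, at most 10 in all, crops included, and the job is handed in when it is done.

Besides the shell and the picture viewer there is one more tool, called after "Emit:" as name(argument=value, ...), one argument or row to a line, values as JSON. arm_command: Moves the arm, as the interface text tells. Its arguments: {"type":"object","properties":{"steps":{"type":"string"}},"required":["steps"]}

```bash
mkdir -p pics; cat > h.py <<'E'
from rig import *
import numpy as np, cv2
from scipy.spatial.transform import Rotation as R
def save(n,f,crop=None,s=1):
    g=get_image(n); im=g["image"][:,:,::-1]
    cv2.imwrite("pics/raw_"+f,im)
    if crop: im=im[crop[1]:crop[3],crop[0]:crop[2]]
    im=cv2.resize(im,None,fx=s,fy=s,interpolation=cv2.INTER_CUBIC); cv2.imwrite("pics/"+f,im)
    np.savez("pics/"+f[:-4],K=g["K"],T=g["T"] if "T" in g else g["mount"],**({"d":g["dist"]} if "dist" in g else {})); return g
def ray(K,T,u,v):
    d=np.array([(u-K[0,2])/K[0,0],-(v-K[1,2])/K[1,1],-1]); return T[:3,3],T[:3,:3]@d
def onz(K,T,u,v,z):
    o,d=ray(K,T,u,v); return o+d*(z-o[2])/d[2]
def load(f):
    a=np.load("pics/"+f+".npz"); return a["K"],a["T"]
E
python3 - <<'E'
from h import *
s=state(); print(s)
for n in ["scene","side"]:
    g=save(n,n+"0.png",s=1.4); print(n,[k for k in g],g["K"],g["T"])
E
```

```text
{'clock': 0.0, 'joint_positions': array([-74.05923782,  19.0741838 ,  -3.70480888,  83.7038972 ,
         1.23661634,  77.34335856,  -5.07081965]), 'joint_vel': array([ 0.11398037,  0.04827436,  0.04041697,  0.05042232, -0.12883601,
       -0.06075731, -0.17386425]), 'tau': array([-1.07606971e-03, -6.23251963e+01,  2.40227545e-02, -3.89909112e+01,
       -6.14227192e-02,  3.95685935e-02,  1.28938705e-04]), 'ee_pos': array([0.18510003, 0.59657079, 0.22174732]), 'ee_rot': array([-1.79918424e+02,  3.45092221e-03,  1.62763056e+02]), 'contact_force': array([0.23103372, 0.00770895, 0.29635881]), 'torque': array([-0.00463648,  0.01066342, -0.04303219]), 'finger_force': 0.0, 'opening': 0.08716256105259435}
scene ['image', 'K', 'T'] [[441.56810387   0.         281.09813127]
 [  0.         441.56810387 214.4115332 ]
 [  0.           0.           1.        ]] [[ 0.53316073 -0.50790011  0.67659228  1.29714381]
 [ 0.84570551  0.34155777 -0.41002498 -0.33723157]
 [-0.02284362  0.79080704  0.61163911  0.75771796]
 [ 0.          0.          0.          1.        ]]
side ['image', 'K', 'T'] [[435.16409577   0.         283.77750421]
 [  0.         435.16409577 210.0901577 ]
 [  0.           0.           1.        ]] [[ 0.81619044  0.44975669 -0.3627011   0.17950637]
 [-0.57766768  0.62267017 -0.5278086  -0.43018973]
 [-0.01154229  0.64031303  0.76802734  0.87519858]
 [ 0.          0.          0.          1.        ]]
```

View pics/scene0.png

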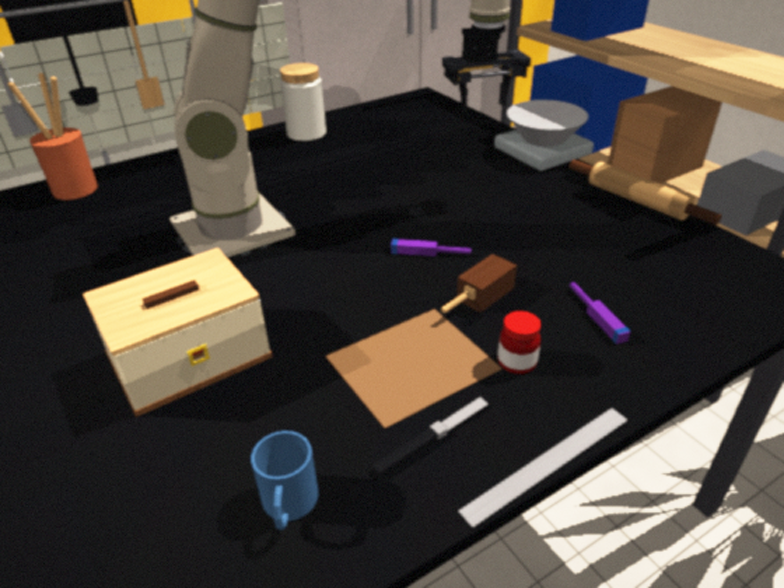

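View pics/side0.png

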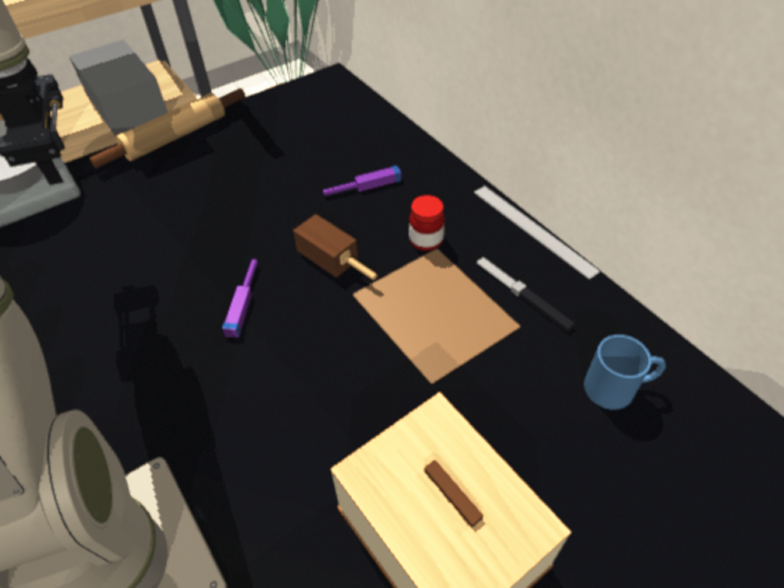

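Scene: nose tip at about (445,309) and block mouth at (471,293). The yellow hole is at (198,354), the mat centre is near (413,366), and the mug and knife lie beyond the mat. Side: nose runs (343,258) to (375,277), pointing onto the mat, with the jar to the right of it at (427,225).

```bash
python3 - <<'E'
from h import *
np.set_printoptions(precision=4,suppress=True)
P=dict(scene0=[("tip",445,309,.032),("mouth",470,293,.032),("hole",198,354,.07),("matA",327,358,.002),("matB",434,312,.002),("matC",498,370,.002),("matD",387,422,.002),("binbotL",138,406,0),("binbotR",269,354,0),("lidNearL",108,349,.134),("lidNearR",264,295,.134),("lidfarL",87,295,.134),("lidfarR",221,253,.134),("jarcap",521,325,.09),("mugtop",284,452,.095),("knifetip",486,402,.003),("knifeend",374,468,.008),("blk top a",458,276,.056),("b",488,289,.056),("c",517,267,.056),("d",491,257,.056)],
side0=[("tip",375,277,.032),("mouth",346,259,.032),("matA",432,381,.002),("matB",355,296,.002),("matC",436,251,.002),("matD",519,325,.002),("jarcap",427,207,.09),("mugtop",621,354,.095),("knifetip",480,260,.003),("knifeend",570,326,.008),("lid1",439,395,.14),("lid2",569,532,.14),("lid0",332,470,.14),("blk",294,230,.056),("blk",316,216,.056),("blk",356,246,.056),("blk",335,261,.056)])
for f,L in P.items():
    K,T=load(f)
    for n,u,v,z in L: print(f,n,onz(K,T,(u+.5)/1.4-.5,(v+.5)/1.4-.5,z)[:2])
E
```

```text
scene0 tip [0.5706 0.2151]
scene0 mouth [0.5572 0.2846]
scene0 hole [ 0.4783 -0.2221]
scene0 matA [ 0.5371 -0.0197]
scene0 matB [0.5362 0.2147]
scene0 matC [0.7292 0.2143]
scene0 matD [ 0.7232 -0.0085]
scene0 binbotL [ 0.4643 -0.3354]
scene0 binbotR [ 0.4671 -0.102 ]
scene0 lidNearL [ 0.4667 -0.3445]
scene0 lidNearR [ 0.4729 -0.0924]
scene0 lidfarL [ 0.3033 -0.3442]
scene0 lidfarR [ 0.3072 -0.1083]
scene0 jarcap [0.7338 0.2508]
scene0 mugtop [ 0.7625 -0.1916]
scene0 knifetip [0.777  0.1491]
scene0 knifeend [ 0.7922 -0.0734]
scene0 blk top a [0.5252 0.2785]
scene0 b [0.5907 0.2999]
scene0 c [0.5658 0.3934]
scene0 d [0.5094 0.3736]
side0 tip [0.5681 0.2076]
side0 mouth [0.5489 0.2776]
side0 matA [ 0.5298 -0.0173]
side0 matB [0.5253 0.213 ]
side0 matC [0.7183 0.2164]
side0 matD [ 0.7266 -0.0154]
side0 jarcap [0.721  0.2532]
side0 mugtop [ 0.757 -0.192]
side0 knifetip [0.7724 0.1461]
side0 knifeend [ 0.7943 -0.0725]
side0 lid1 [ 0.4687 -0.1061]
side0 lid2 [ 0.4798 -0.3422]
side0 lid0 [ 0.2918 -0.1131]
side0 blk [0.498  0.3811]
side0 blk [0.5523 0.3902]
side0 blk [0.5715 0.2748]
side0 blk [0.5193 0.2651]
```

Emit:
arm_command(
  steps="100 0 0 0 0 0 0.14;100 0 0 0 0 0 0.14;100 0 0 0 0 0 0.14;100 0 0 0 0 0 0.14;100 0 0 0 0 0 0.14;100 0 0 0 0 0 0.14;100 0 0 0 0 0 0.14;100 0 0 0 0 0 0.03",
)

```text
clock: 0.9
ee_pos: [0.1851, 0.5967, 0.2221]
ee_rot: [-180.0, 0.0, 101.9]
contact_force: [0.4, 0.7, -0.2]
opening: 0.0869
finger_force: 0.0
```

Emit:
arm_command(
  steps="100 -0.67 0.45 0 0 0 0;100 -0.67 0.45 0 0 0 0;100 -0.67 0.45 0 0 0 0;100 -0.67 0.45 0 0 0 0;100 -0.67 0.45 0 0 0 0;100 -0.67 0.45 0 0 0 0;100 -0.67 0.45 0 0 0 0;100 -0.67 0.45 0 0 0 0",
)

```text
clock: 1.7
ee_pos: [0.3718, 0.4165, 0.2223]
ee_rot: [-180.0, 0.0, 102.2]
contact_force: [-0.4, 0.3, 0.3]
opening: 0.0867
finger_force: 0.0
```

Emit:
arm_command(
  steps="100 -0.67 0.45 0 0 0 0;100 -0.67 0.45 0 0 0 0;100 -0.67 0.45 0 0 0 0;100 -0.67 0.45 0 0 0 0;100 -0.67 0.45 0 0 0 0;100 -0.67 0.45 0 0 0 0;100 0 0 0 0 0 0;100 0 0 0 0 0 0",
)

```text
clock: 2.5
ee_pos: [0.5107, 0.2827, 0.2221]
ee_rot: [-180.0, 0.0, 102.1]
contact_force: [-0.6, 0.5, 0.2]
opening: 0.0874
finger_force: 0.0
```

```bash
python3 - <<'E'
from h import *
np.set_printoptions(precision=4,suppress=True)
s=state(); print(s["clock"],s["ee_pos"],s["ee_rot"],s["joint_positions"])
g=save("wrist","w1.png",s=1.4); print(g["K"],g["mount"])
np.savez("pics/w1s",p=s["ee_pos"],r=s["ee_rot"])
E
```

```text
2.5 [0.5107 0.2827 0.2221] [-179.9582    0.0144  102.0757] [-50.4111  13.9421  20.2171  91.2977  -4.9293  75.6839 -17.4422]
[[325.7622   0.     283.0336]
 [  0.     325.7622 215.7738]
 [  0.       0.       1.    ]] [[ 0.0006  0.967   0.2547  0.0692]
 [ 1.     -0.0006  0.0001 -0.0009]
 [ 0.0003  0.2547 -0.967  -0.1619]
 [ 0.      0.      0.      1.    ]]
```

View pics/w1.png

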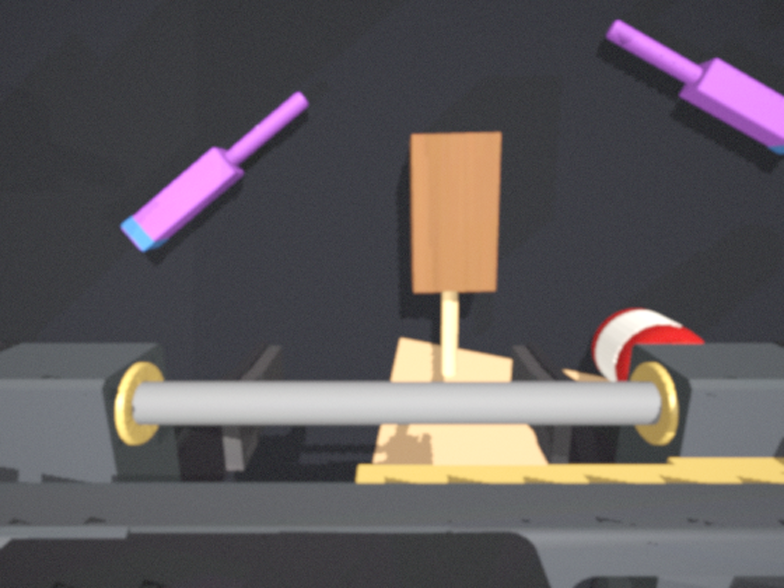

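The wrist picture shows the block from above, with corners (411,134), (500,132), (496,291) and (414,293). The nose runs down from (450,292) to about (449,377), where the gripper bar begins.

```bash
cat >> h.py <<'E'
def wr(f,u,v,z,s=1.4):
    K,M=load(f); a=np.load("pics/"+f+"s.npz"); T=np.eye(4); T[:3,:3]=R.from_euler("xyz",a["r"],degrees=True).as_matrix(); T[:3,3]=a["p"]
    return onz(K,T@M,(u+.5)/s-.5,(v+.5)/s-.5,z)
E
python3 - <<'E'
from h import *
np.set_printoptions(precision=4,suppress=True)
for n,u,v,z in [("m",450,293,.032),("t",449,376,.032),("a",411,134,.056),("b",500,132,.056),("c",496,291,.056),("d",414,293,.056)]: print(n,wr("w1",u,v,z))
E
```

```text
m [0.5545 0.2758 0.032 ]
t [0.5707 0.2064 0.032 ]
a [0.4981 0.383  0.056 ]
b [0.5568 0.3969 0.056 ]
c [0.5834 0.2895 0.056 ]
d [0.5245 0.2752 0.056 ]
```

Emit:
arm_command(
  steps="100 0 0 0 0 0 -0.027;100 -0.53 0.5 0 0 0 0;100 -0.53 0.5 0 0 0 0;100 0 0 0.9 0 0 0;100 0 0 0.9 0 0 0;100 0 0 0.9 0 0 0;100 0 0 0.9 0 0 0;100 0 0 0 0 0 0",
)

```text
clock: 3.35
ee_pos: [0.5558, 0.2514, 0.0738]
ee_rot: [-179.5, 0.1, 104.0]
contact_force: [-0.6, -0.5, 0.5]
opening: 0.0873
finger_force: 0.0
```

```bash
python3 - <<'E'
from h import *
s=state(); print(s["clock"],s["ee_pos"],s["ee_rot"])
g=save("scene","s2.png",crop=(270,140,410,260),s=5)
E
```

```text
3.35 [0.55582362 0.25144003 0.0738054 ] [-1.79536481e+02  1.11312053e-01  1.03961837e+02]
```

View pics/s2.png

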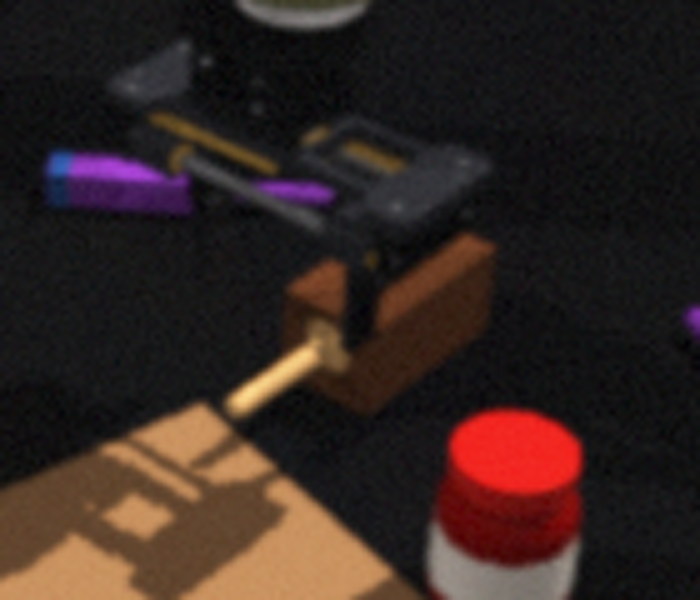

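The gripper stands over the nose between block and mat. The handle shows slightly at the mouth, at about (325,340), and the nose is clear of the block. Next I lower and grip.

Emit:
arm_command(
  steps="100 -0.02 0.1 0.6 0 0 0;100 0 0 0.5 0 0 0;100 0 0 0.17 0 0 0;100 0 0 0 0 0 0;0 0 0 0 0 0 0;0 0 0 0 0 0 0;0 0 0 0 0 0 0;0 0 0 0 0 0 0",
)

```text
clock: 4.2
ee_pos: [0.5639, 0.252, 0.0284]
ee_rot: [180.0, -0.0, 103.8]
contact_force: [-0.1, -0.1, -0.9]
opening: 0.0628
finger_force: 0.0
```

Emit:
arm_command(
  steps="0 0 0 0 0 0 0;0 0 0 0 0 0 0;0 0 0 0 0 0 0",
)

```text
clock: 4.5
ee_pos: [0.5636, 0.2518, 0.0277]
ee_rot: [-180.0, -0.0, 103.8]
contact_force: [0.3, 0.5, 0.2]
opening: 0.0391
finger_force: 0.0
```

Emit:
arm_command(
  steps="30 0 -0.09 0.12 0 0 0;30 0 0 0 0 0 0;0 0 0 0 0 0 0;0 0 0 0 0 0 0;0 0 0 0 0 0 0;0 0 0 0 0 0 0;0 0 0 0 0 0 0;0 0 0 0 0 0 0",
)

```text
clock: 5.3
ee_pos: [0.5602, 0.251, 0.023]
ee_rot: [180.0, -0.0, 103.8]
contact_force: [0.0, -0.3, -0.2]
opening: 0.0113
finger_force: 30.0
```

Emit:
arm_command(
  steps="0 0 0 0 0 0 0;0 0 0 0 0 0 0;0 0 0 0 0 0 0;0 0 0 0 0 0 0",
)

```text
clock: 5.7
ee_pos: [0.5602, 0.251, 0.023]
ee_rot: [180.0, -0.0, 103.8]
contact_force: [0.9, -0.1, 0.9]
opening: 0.011
finger_force: 30.0
```

Emit:
arm_command(
  steps="0 -0.2 0 -0.03 0 0 0;0 -0.4 0 0 0 0 0;0 -0.4 0 0 0 0 0;0 -0.4 0 0 0 0 0;0 -0.4 0 0 0 0 0;0 -0.4 0 0 0 0 0;0 -0.4 0 0 0 0 0;0 0 0 0 0 0 0",
)

```text
clock: 6.5
ee_pos: [0.5857, 0.1464, 0.0242]
ee_rot: [180.0, 0.1, 103.6]
contact_force: [0.5, -1.1, -0.6]
opening: 0.0107
finger_force: 30.0
```

Emit:
arm_command(
  steps="0 -0.4 0 0 0 0 0;0 -0.4 0 0 0 0 0;0 -0.4 0 0 0 0 0;0 -0.4 0 0 0 0 0;0 -0.3 0 0 0 0 0;0 0 0 0 0 0 0;0 0 0 0 0 0 0",
)

```text
clock: 7.2
ee_pos: [0.603, 0.0763, 0.0241]
ee_rot: [-180.0, -0.0, 103.8]
contact_force: [0.1, 0.1, -0.9]
opening: 0.0108
finger_force: 30.0
```

```bash
python3 - <<'E'
from h import *
s=state(); print(s["clock"],s["ee_pos"],s["ee_rot"],s["opening"])
g=save("scene","s3.png",crop=(230,150,410,290),s=4.4)
g=save("side","d3.png")
E
```

```text
7.2 [0.60300623 0.07633573 0.02408521] [-1.79999550e+02 -2.67468106e-02  1.03767805e+02] 0.01078150601069781
```

View pics/s3.png

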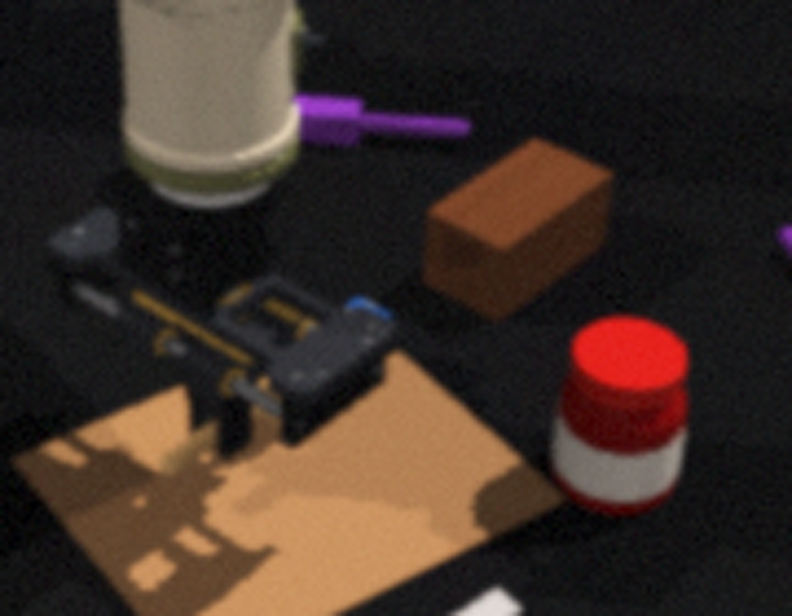

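The pin is out: its blue rear end shows at (368,308) behind the gripper, well clear of the block, with the nose held. Lowering it onto the mat.

Emit:
arm_command(
  steps="0 0 0 0.1 0 0 0;0 0 0 0.1 0 0 0;0 0 0 0.1 0 0 0;0 0 0 0.07 0 0 0;0 0 0 0 0 0 0;0 0 0 0 0 0 0",
)

```text
clock: 7.9
ee_pos: [0.603, 0.0761, 0.0092]
ee_rot: [-180.0, -0.0, 103.8]
contact_force: [0.3, 0.3, -1.3]
opening: 0.011
finger_force: 30.0
```

Emit:
arm_command(
  steps="0 0 0 0.05 0 0 0;0 0 0 0 0 0 0;0 0 0 0.04 0 0 0;0 0 0 0 0 0 0;0 0 0 0 0 0 0",
)

```text
clock: 8.4
ee_pos: [0.603, 0.0762, 0.0057]
ee_rot: [180.0, -0.0, 103.8]
contact_force: [-0.1, 0.4, -0.4]
opening: 0.011
finger_force: 30.0
```

Emit:
arm_command(
  steps="30 0 0 0 0 0 0;30 0 0 0 0 0 0;30 0 0 0 0 0 0;60 0 0 0 0 0 0;60 0 0 0 0 0 0;60 0 0 -0.5 0 0 0;60 0 0 -1 0 0 0;60 0 0 -1 0 0 0",
)

```text
clock: 9.2
ee_pos: [0.6024, 0.076, 0.1064]
ee_rot: [-179.9, 0.0, 103.8]
contact_force: [0.7, -0.1, 0.5]
opening: 0.0505
finger_force: 0.0
```

Emit:
arm_command(
  steps="60 0 0 -1 0 0 0;60 -0.6 0 -1 0 0 0;60 0 0 0 0 0 0;60 0 0 0 0 0 0",
)

```text
clock: 9.6
ee_pos: [0.6092, 0.0522, 0.1866]
ee_rot: [179.9, -0.0, 103.7]
contact_force: [-0.5, 0.3, -1.3]
opening: 0.0521
finger_force: 0.0
```

```bash
python3 - <<'E'
from h import *
s=state(); print(s["clock"],s["ee_pos"],s["ee_rot"],s["opening"])
np.savez("pics/w4s",p=s["ee_pos"],r=s["ee_rot"])
g=save("wrist","w4.png",s=1.4)
E
```

```text
9.6 [0.60923645 0.05223911 0.18660403] [ 1.79882619e+02 -9.08291239e-03  1.03710646e+02] 0.05207172586580755
```

View pics/w4.png

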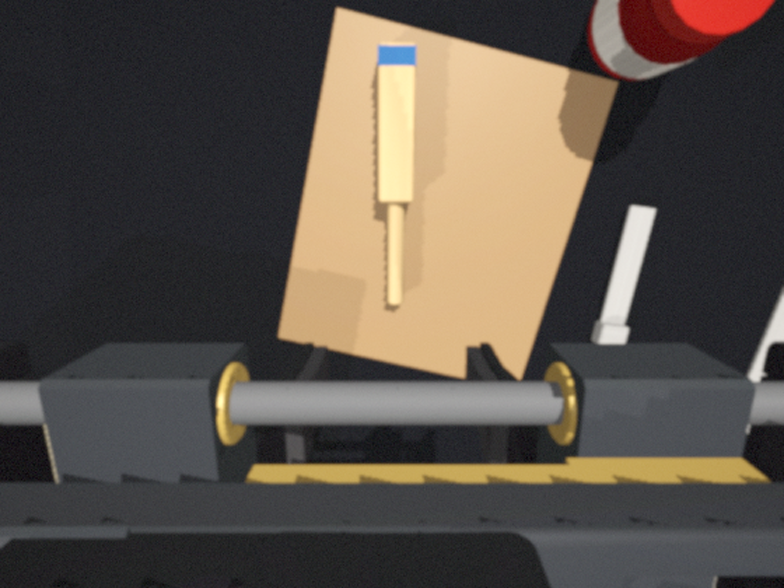

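The pin lies flat on the mat. Its handle top runs from (397,44) to (396,203), the blue end is at the top, and the nose tip is at (394,304).

```bash
python3 - <<'E'
from h import *
np.set_printoptions(precision=4,suppress=True)
rear=wr("w4",397,44,.026); front=wr("w4",396,202,.026); tip=wr("w4",394.5,304,.014)
print(rear,front,tip)
d=tip-rear; print(np.degrees(np.arctan2(d[1],d[0])), np.linalg.norm(d[:2]),np.linalg.norm((front-rear)[:2]))
for n,u,v in [("A",335,8),("B",618,79),("C",278,337)]: print(n,wr("w4",u,v,.002))
E
```

```text
[0.5723 0.202  0.026 ] [0.595  0.1064 0.026 ] [0.612  0.0321 0.014 ]
-76.84981066140631 0.17449201138202367 0.09829322775181491
A [0.5253 0.2194 0.002 ]
B [0.7256 0.2235 0.002 ]
C [ 0.5285 -0.0198  0.002 ]
```

Emit:
arm_command(
  steps="70 0.75 0 0 0 0 0.008;70 0.8 -0.04 0 0 0 0;70 0.8 0 0 0 0 0;70 0.76 0 0.5 0 0 0;70 0 0 0.9 0 0 0;70 0 0 0.9 0 0 0;70 0 0 0.9 0 0 0;70 0 0 0 0 0 0",
)

```text
clock: 10.45
ee_pos: [0.5737, 0.1729, 0.0516]
ee_rot: [-179.4, 0.1, 103.4]
contact_force: [-1.4, -0.0, 0.1]
opening: 0.0607
finger_force: 0.0
```

Emit:
arm_command(
  steps="70 0 0 0.5 0 0 0;70 0 0 0.4 0 0 0;70 0 0 0 0 0 0;70 0 0 0 0 0 0",
)

```text
clock: 10.85
ee_pos: [0.5784, 0.1736, 0.0223]
ee_rot: [-180.0, -0.0, 103.3]
contact_force: [0.7, 0.1, -0.3]
opening: 0.0608
finger_force: 0.0
```

Lower a further 17 mm, then close.

Emit:
arm_command(
  steps="70 0 0 0.25 0 0 0;70 0 0 0.18 0 0 0;70 0 0 0 0 0 0;0 0 0 0 0 0 0;0 0 0 0 0 0 0;0 0 0 0 0 0 0;0 0 0 0 0 0 0;0 0 0 0 0 0 0",
)

```text
clock: 11.65
ee_pos: [0.5784, 0.1735, 0.0047]
ee_rot: [180.0, -0.0, 103.3]
contact_force: [-1.2, 0.5, -0.3]
opening: 0.0289
finger_force: 0.0
```

Emit:
arm_command(
  steps="0 0 0 0 0 0 0;0 0 0 0 0 0 0;0 0 0 0 0 0 0;0 0 0 0 0 0 0",
)

```text
clock: 12.05
ee_pos: [0.5784, 0.1735, 0.0047]
ee_rot: [180.0, -0.0, 103.3]
contact_force: [-0.5, 0.1, 1.1]
opening: 0.0238
finger_force: 30.0
```

Emit:
arm_command(
  steps="0 0 0 -0.5 0 0 0;0 0 0 -0.9 0 0 0;0 0 0 -0.9 0 0 0;0 0 0 -0.9 0 0 0;0 0 0 -0.9 0 0 0;0 0 0 -0.7 0 0 0;0 0 0 0 0 0 0.1;0 0 0 0 0 0 0.14",
)

```text
clock: 12.85
ee_pos: [0.5786, 0.1736, 0.1975]
ee_rot: [179.9, -0.1, 88.7]
contact_force: [0.1, -0.6, -0.8]
opening: 0.0236
finger_force: 30.0
```

Emit:
arm_command(
  steps="0 0 0 0 0 0 0.14;0 0 0 0 0 0 0.14;0 0 0 0 0 0 0.14;0 0 0 0 0 0 0.14;0 0 0 0 0 0 0.14;0 0 0 0 0 0 0.14;0 0 0 0 0 0 0.14;0 0 0 0 0 0 0.14",
)

```text
clock: 13.65
ee_pos: [0.5781, 0.1734, 0.1963]
ee_rot: [-180.0, 0.0, 21.4]
contact_force: [-0.5, -0.8, 0.3]
opening: 0.0242
finger_force: 30.0
```

Emit:
arm_command(
  steps="0 0 0 0 0 0 0.14;0 0 0 0 0 0 0.14;0 0 0 0 0 0 0.08;0 0.3 0 0 0 0 0;0 0.5 0.3 0 0 0 0;0 0.5 0.5 0 0 0 0;0 0.5 0.6 0 0 0 0;0 0 0 0 0 0 0",
)

```text
clock: 14.45
ee_pos: [0.652, 0.1125, 0.1962]
ee_rot: [179.8, -0.0, -0.2]
contact_force: [-0.4, 0.1, -0.2]
opening: 0.0236
finger_force: 30.0
```

Emit:
arm_command(
  steps="0 0.15 0.6 0 0 0 0;0 0.15 0.9 0 0 0 0;0 0 0.9 0 0 0 0;0 0 0.9 0 0 0 0;0 0 0.9 0 0 0 0;0 0 0.9 0 0 0 0;0 0 0.9 0 0 0 0;0 0 0.9 0 0 0 0",
)

```text
clock: 15.25
ee_pos: [0.6627, -0.159, 0.1964]
ee_rot: [-180.0, 0.0, 0.1]
contact_force: [0.8, 1.3, -0.7]
opening: 0.024
finger_force: 30.0
```

Emit:
arm_command(
  steps="0 0 0.9 0 0 0 0;0 0 0.5 0.3 0 0 0;0 0 0 0.9 0 0 0;0 0 0 0.9 0 0 0;0 0 0 0.9 0 0 0;0 0 0 0.3 0 0 0;0 0 0 0 0 0 0;0 0 0 0 0 0 0",
)

```text
clock: 16.05
ee_pos: [0.6638, -0.2146, 0.0663]
ee_rot: [180.0, -0.1, 0.1]
contact_force: [1.2, 0.1, 0.3]
opening: 0.0236
finger_force: 30.0
```

```bash
python3 - <<'E'
from h import *
s=state(); print(s["clock"],s["ee_pos"],s["ee_rot"],s["opening"])
save("side","d5.png")
g=save("scene","s5.png",crop=(50,170,250,320),s=4)
E
```

```text
16.05 [ 0.66383377 -0.21460156  0.06626144] [ 1.79969191e+02 -1.01984188e-01  1.13872684e-01] 0.02356869624433526
```

View pics/s5.png

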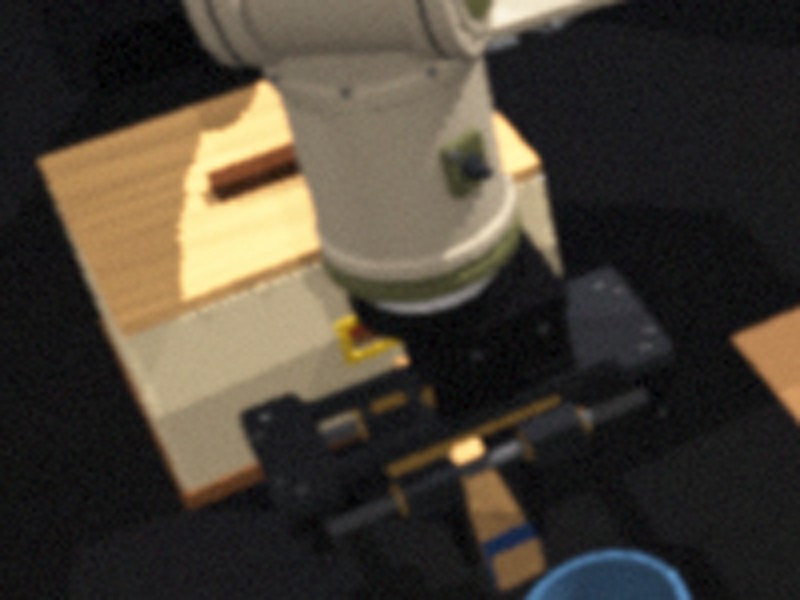

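The tool hides part of the view. The yellow frame's left side and bottom show at (338–400, 318–360), the nose tip shows at about (400,357), and the handle's rear end is at (518,560). I compare these with the kinematic prediction.

```bash
cat >> h.py <<'E'
def proj(K,T,p):
    q=np.linalg.inv(T)@np.append(p,1); return np.array([K[0,2]+K[0,0]*q[0]/-q[2],K[1,2]-K[1,1]*q[1]/-q[2]])
E
python3 - <<'E'
from h import *
np.set_printoptions(precision=4,suppress=True)
K,T=load("s5"); c=np.array([50,170])
f=lambda p:(proj(K,T,np.array(p))-c+.5)*4-.5
print("tip",f([.5185,-.2155,.0756]),"rearTop",f([.6935,-.2145,.0876]),"rearBot",f([.6935,-.2145,.0636]))
for y in(-1,1):
  for z in (-1,1):
    print("holecorner",y,z,f([.475,-.222+.01*y,.07+.01*z]))
for yy in (-.342,-.102): print("wallbot",f([.475,yy,0]))
im0=cv2.imread("pics/raw_scene0.png")[225:285,110:180]
im1=cv2.imread("pics/raw_s5.png")[225:285,110:180]
im2=cv2.imread("pics/raw_d5.png")[240:420,230:430]
a=cv2.resize(np.hstack([im0,im1]),None,fx=5.5,fy=5.5,interpolation=cv2.INTER_CUBIC)
b=cv2.resize(cv2.imread("pics/raw_scene0.png")[170:300,50:200],None,fx=1.6,fy=1.6)
cv2.imwrite("pics/z.png",a)
E
```

```text
tip [398.8061 361.0641] rearTop [513.6406 548.0591] rearBot [521.588  579.8802]
holecorner -1 -1 [352.0244 348.2604]
holecorner -1 1 [344.3049 322.7487]
holecorner 1 -1 [385.4567 335.2547]
holecorner 1 1 [378.1993 309.792 ]
wallbot [188.2179 497.2058]
wallbot [574.4456 339.4438]
```

View pics/z.png

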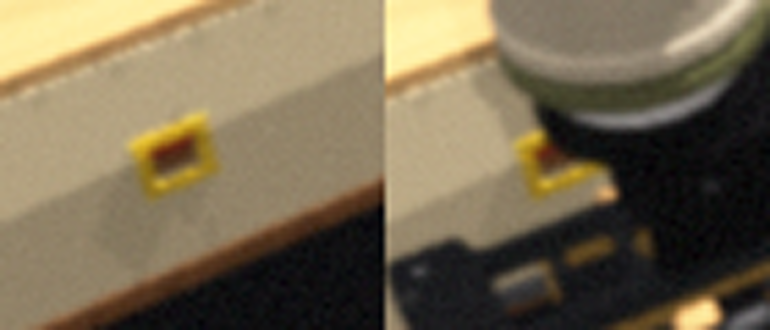

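```bash
python3 - <<'E'
from h import *
np.set_printoptions(precision=4,suppress=True)
K,T=load("s5")
print("hole",onz(K,T,141.4,253.2,.07))
print("tip at z .0756",onz(K,T,150.4,259.5,.0756))
# wall yaw: lid near edge and bottom edge lines from scene0 by subpixel edge? use viewed points
im=cv2.imread("pics/raw_scene0.png").astype(float)
# bottom: brown->black edge, per column between cols 105..185 : fit
g=im[:,:,2]; pts=[];top=[]
for u in range(104,186):
    v0=287-(u-98)*0.385
    col=cv2.GaussianBlur(g,(3,3),0)[int(v0)-12:int(v0)+14,u]
    k=np.argmin(np.diff(col)); pts.append((u,int(v0)-12+k+.5))
    v1=249-(u-77)*0.345
    col=cv2.GaussianBlur(im[:,:,0],(3,3),0)[int(v1)-8:int(v1)+8,u]
pts=np.array(pts); p=np.polyfit(pts[:,0],pts[:,1],1)
r=pts[:,1]-np.polyval(p,pts[:,0]); m=abs(r)<1.5; p=np.polyfit(pts[m,0],pts[m,1],1); print(m.sum(),r[m].std())
A=onz(K,T,104,np.polyval(p,104),0);B=onz(K,T,185,np.polyval(p,185),0);d=B-A
print(A,B,"wall dir deg from +y (ccw):",np.degrees(np.arctan2(-d[0],d[1])))
E
```

```text
hole [ 0.48   -0.2225  0.07  ]
tip at z .0756 [ 0.5186 -0.213   0.0756]
46 0.30256259607600383
[ 0.4747 -0.3252  0.    ] [ 0.4656 -0.1204  0.    ] wall dir deg from +y (ccw): 2.5414610273761515
```

Emit:
arm_command(
  steps="0 0 0 0.14 0 0 -0.04;0 -0.36 0.05 0 0 0 0;0 -0.36 0.05 0 0 0 0;0 0 0 0 0 0 0;0 0 0 0 0 0 0",
)

```text
clock: 16.65
ee_pos: [0.6355, -0.2196, 0.0603]
ee_rot: [180.0, -0.1, 2.5]
contact_force: [0.4, 0.5, -0.6]
opening: 0.0239
finger_force: 30.0
```

```bash
python3 - <<'E'
from h import *
s=state(); print(s["clock"],s["ee_pos"],s["ee_rot"],s["opening"])
g=save("scene","s6.png")
im=cv2.imread("pics/raw_s6.png")[225:285,110:180]
cv2.imwrite("pics/z6.png",cv2.resize(im,None,fx=10,fy=10,interpolation=cv2.INTER_CUBIC))
E
```

```text
16.65 [ 0.63545101 -0.21959928  0.06031764] [ 1.79999571e+02 -1.34183712e-01  2.50048285e+00] 0.02392011118797579
```

View pics/z6.png

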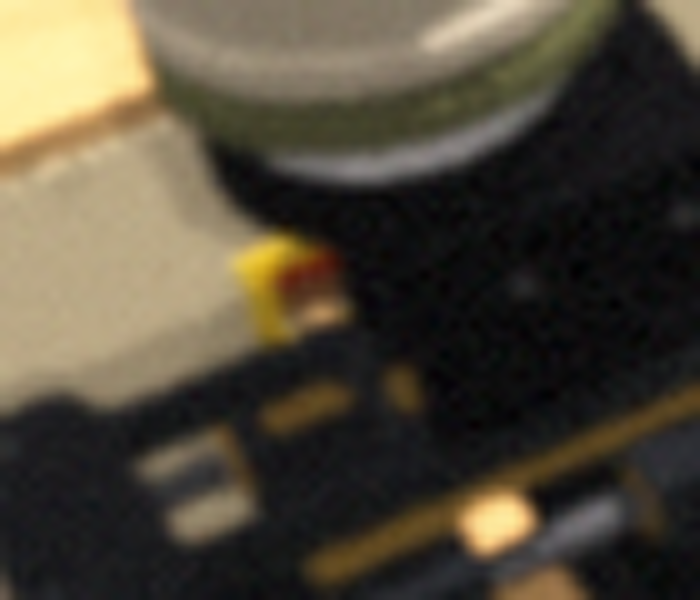

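```bash
python3 - <<'E'
from h import *
np.set_printoptions(precision=2,suppress=True)
K,T=load("s6")
f=lambda p:(proj(K,T,np.array(p))-[110,225]+.5)*10-.5
print("FK tip",f([.4903,-.226,.0696]),"tip edges y-6,y+6,z+6",f([.4903,-.232,.0696]),f([.4903,-.22,.0696]),f([.4903,-.226,.0756]))
for x in (.474,.477,.480):
  y=-.2225+(x-.48)*(-.115/.82)
  print(x,"hole",f([x,y,.07]),"axis at tip x",f([.4903,y+.0436*(.4903-x),.07]),y)
im=cv2.imread("pics/z6.png"); 
# bright nose-wood pixels, crop around tip
h=im[290:345:6,260:380:8]; print(h[:,:,2]); print(h[:,:,0])
E
```

```text
FK tip [318.06 318.99] tip edges y-6,y+6,z+6 [292.47 328.98] [343.53 309.06] [312.38 299.75]
0.474 hole [313.53 270.42] axis at tip x [339.14 309.34] -0.22165853658536586
0.477 hole [315.88 278.42] axis at tip x [336.8  310.26] -0.22207926829268293
0.48 hole [318.24 286.45] axis at tip x [334.46 311.17] -0.2225
[[172 152 123 100  87  82  84  85  82  78  59  33  16  13  15]
 [160 147 123  99  87  84  91  99  99  95  76  45  19  11  10]
 [152 144 126 102  90  91 107 123 126 116  95  62  28  14  10]
 [148 144 132 111 100 108 133 156 160 143 114  74  35  15  10]
 [149 146 138 121 111 123 150 171 175 152 116  73  36  15  11]
 [148 148 144 135 125 130 142 149 145 121  93  61  31  16  10]
 [144 145 144 142 132 121 111 101  90  73  58  42  27  20  13]
 [137 137 141 140 129 103  78  63  52  44  36  29  27  25  20]
 [120 114 115 112 103  74  45  33  28  26  24  25  27  28  24]
 [100  87  81  75  69  49  31  27  28  25  27  29  28  28  24]]
[[31 25 25 23 23 28 32 31 31 33 31 23 14 12 17]
 [32 25 22 23 27 32 38 43 42 44 42 29 13 10 12]
 [34 25 23 25 30 37 47 59 59 58 53 38 19 12 11]
 [37 26 28 32 40 51 65 78 79 71 58 40 21 14 13]
 [39 28 34 41 51 65 79 88 88 74 54 34 18 15 15]
 [44 29 36 54 63 70 76 78 75 60 45 32 20 16  9]
 [48 30 36 57 66 65 60 57 51 42 35 29 23 19 10]
 [49 30 34 48 60 55 45 43 38 35 30 26 27 26 21]
 [51 31 31 38 49 44 34 32 30 31 28 27 30 30 26]
 [51 32 28 32 40 38 31 30 32 31 30 31 32 29 23]]
```

Emit:
arm_command(
  steps="0 0 -0.09 0 0 0 0;0 -0.15 0 0 0 0 0;0 -0.15 0 0 0 0 0;0 -0.15 0 0 0 0 0;0 0 0 0 0 0 0;0 0 0 0 0 0 0",
)

```text
clock: 17.3
ee_pos: [0.6162, -0.2168, 0.0591]
ee_rot: [-180.0, -0.0, 2.5]
contact_force: [0.2, 0.3, -0.2]
opening: 0.024
finger_force: 30.0
```

Emit:
arm_command(
  steps="0 0 0 -0.03 0 0 0;0 -0.15 0 0 0 0 0;0 -0.15 0 0 0 0 0;0 0 0 0 0 0 0;0 0 0 0 0 0 0",
)

```text
clock: 17.8
ee_pos: [0.6041, -0.2173, 0.0602]
ee_rot: [-180.0, -0.0, 2.5]
contact_force: [-0.5, -0.2, -0.4]
opening: 0.0235
finger_force: 30.0
```

Emit:
arm_command(
  steps="0 -0.1 0 0 0 0 0;0 -0.1 0 0 0 0 0;0 0 0 0 0 0 0;0 0 0 0 0 0 0",
)

```text
clock: 18.2
ee_pos: [0.5967, -0.2176, 0.0604]
ee_rot: [180.0, -0.1, 2.5]
contact_force: [2.6, 0.6, -0.9]
opening: 0.0236
finger_force: 30.0
```

Emit:
arm_command(
  steps="0 -0.1 0 0 0 0 0;0 -0.05 0 0 0 0 0;0 0 0 0 0 0 0;0 0 0 0 0 0 0",
)

```text
clock: 18.6
ee_pos: [0.5917, -0.2177, 0.0607]
ee_rot: [180.0, -0.2, 2.5]
contact_force: [6.2, -0.4, -0.6]
opening: 0.0241
finger_force: 30.0
```

Emit:
arm_command(
  steps="0 -0.1 0 0 0 0 0;0 -0.02 0 0 0 0 0;0 0 0 0 0 0 0;0 0 0 0 0 0 0;0 0 0 0 0 0 0",
)

```text
clock: 19.1
ee_pos: [0.5873, -0.2178, 0.0608]
ee_rot: [180.0, -0.2, 2.6]
contact_force: [7.6, -0.1, -0.6]
opening: 0.024
finger_force: 30.0
```

```bash
python3 - <<'E'
from h import *
s=state(); print(s["clock"],s["ee_pos"],s["contact_force"])
g=save("side","d7.png"); 
a=cv2.imread("pics/raw_d5.png").astype(int);b=cv2.imread("pics/raw_d7.png").astype(int)
d=abs(a-b).sum(2)>60; print("left-lid region changed frac",d[270:400,235:300].mean(), d[330:420,330:410].mean())
g=save("scene","s7.png"); a=cv2.imread("pics/raw_s6.png").astype(int);b=cv2.imread("pics/raw_s7.png").astype(int)
print("scene lid region",(abs(a-b).sum(2)>60)[190:250,60:110].mean())
E
```

```text
19.1 [ 0.58728924 -0.21780914  0.06077438] [ 7.63615399 -0.10561602 -0.61563224]
left-lid region changed frac 0.2689940828402367 0.3754166666666667
scene lid region 0.8
```

Emit:
arm_command(
  steps="0 0 0 0 0 0 0;0 0 0 0 0 0 0;0 0 0 0 0 0 0;0 0 0 0 0 0 0;0 0 0 0 0 0 0;0 0 0 0 0 0 0;0 0 0 0 0 0 0;0 0 0 0 0 0 0",
)

```text
clock: 20.0
ee_pos: [0.5873, -0.2178, 0.0607]
ee_rot: [180.0, -0.2, 2.6]
contact_force: [7.0, -0.1, -0.7]
opening: 0.0237
finger_force: 30.0
```

```bash
python3 - <<'E'
from h import *
s=state(); print(s["clock"],s["ee_pos"],s["contact_force"],s["joint_positions"])
g=save("scene","s8.png"); save("side","d8.png")
a=cv2.imread("pics/raw_s8.png"); b=cv2.imread("pics/raw_d8.png")
cv2.imwrite("pics/z8.png",np.vstack([np.hstack([cv2.resize(a[100:330,20:290],(396,337)),cv2.resize(b[190:420,200:470],(396,337))])]))
E
```

```text
20.0 [ 0.58725115 -0.21784393  0.06074401] [ 7.01890417 -0.05520775 -0.74649639] [-13.47446918  31.33457758  39.15574964  95.45097696 -22.1130332
  60.97490613 -55.00915653]
```

View pics/z8.png

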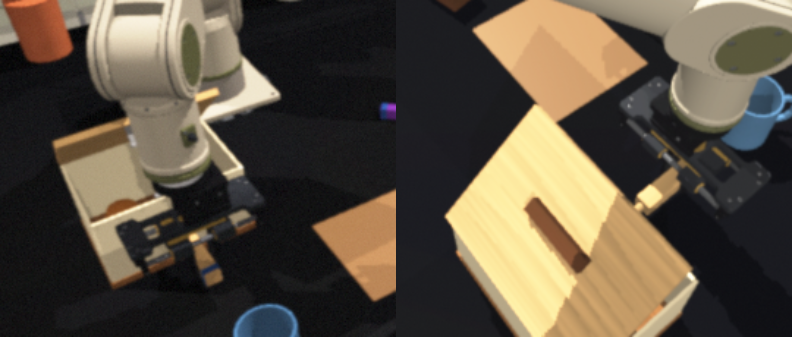

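Left (scene): the bin is open, its inside is visible and the lid is up. Right (side): the lid is raised with the nose still in the wall and the arm clear of it. Withdrawing now.

Emit:
arm_command(
  steps="0 0.15 0 0 0 0 0;0 0.3 0 0 0 0 0;0 0.3 0 0 0 0 0;0 0.3 0 0 0 0 0;0 0.3 0 0 0 0 0;0 0.3 0 0 0 0 0;0 0.3 0 0 0 0 0;0 0 0 0 0 0 0",
)

```text
clock: 20.9
ee_pos: [0.6639, -0.2143, 0.0595]
ee_rot: [-180.0, 0.0, 2.6]
contact_force: [0.3, 1.2, 0.4]
opening: 0.0238
finger_force: 30.0
```

Emit:
arm_command(
  steps="0 0 0 -0.4 0 0 0;0 0 0 -0.8 0 0 0;0 0 0 -0.9 0 0 0;0 0 0 -0.9 0 0 0;0 0 -0.4 -0.5 0 0 0;0 0 -0.8 0 0 0 0;0 0 -0.9 0 0 0 0;0 0 -0.9 0 0 0 0",
)

```text
clock: 21.7
ee_pos: [0.6572, -0.0925, 0.2003]
ee_rot: [-179.9, 0.0, 2.5]
contact_force: [-0.5, -0.4, -0.3]
opening: 0.0242
finger_force: 30.0
```

Emit:
arm_command(
  steps="0 0 -0.9 0 0 0 0;0 0 -0.9 0 0 0 0;0 0 -0.9 0 0 0 0;0 0 -0.9 0 0 0 0;0 0 -0.9 0 0 0 0;0 0 -0.9 0 0 0 0;0 0 -0.7 0 0 0 0;0 0 0 0 0 0 0",
)

```text
clock: 22.5
ee_pos: [0.6455, 0.1559, 0.1995]
ee_rot: [-179.9, 0.1, 3.0]
contact_force: [-0.4, -0.2, -0.3]
opening: 0.0236
finger_force: 30.0
```

Emit:
arm_command(
  steps="0 0 0 0 0 0 -0.14;0 0 0 0 0 0 -0.14;0 0 0 0 0 0 -0.14;0 0 0 0 0 0 -0.14;0 0 0 0 0 0 -0.14;0 0 0 0 0 0 -0.14;0 0 0 0 0 0 -0.14;0 0 0 0 0 0 -0.14",
)

```text
clock: 23.3
ee_pos: [0.6466, 0.1489, 0.2002]
ee_rot: [-180.0, 0.0, 70.0]
contact_force: [0.2, -0.1, -0.6]
opening: 0.0233
finger_force: 30.0
```

Emit:
arm_command(
  steps="0 0 0 0 0 0 -0.14;0 0 0 0 0 0 -0.14;0 0 0 0 0 0 -0.14;0 0 0 0 0 0 -0.12;0 0.2 -0.6 0 0 0 0;0 0.2 -0.6 0 0 0 0;0 0 0 0 0 0 0;0 0 0 0 0 0 0",
)

```text
clock: 24.1
ee_pos: [0.5966, 0.1547, 0.2006]
ee_rot: [180.0, -0.0, 102.1]
contact_force: [-0.4, -0.3, 0.1]
opening: 0.0236
finger_force: 30.0
```

Emit:
arm_command(
  steps="0 0 0 0.5 0 0 0;0 0 0 0.9 0 0 0;0 0 0 0.9 0 0 0;0 0 0 0.9 0 0 0;0 0 0 0.7 0 0 0;0 0 0 0.4 0 0 0;0 0 0 0 0 0 0;0 0 0 0 0 0 0",
)

```text
clock: 24.9
ee_pos: [0.5981, 0.1544, 0.0291]
ee_rot: [179.9, 0.0, 102.1]
contact_force: [-0.4, 0.2, -0.7]
opening: 0.0241
finger_force: 30.0
```

Emit:
arm_command(
  steps="0 0 0 0.25 0 0 0;0 0 0 0.2 0 0 0;0 0 0 0.1 0 0 0;0 0 0 0.03 0 0 0;0 0 0 0 0 0 0;0 0 0 0 0 0 0",
)

```text
clock: 25.5
ee_pos: [0.5974, 0.1545, 0.0051]
ee_rot: [180.0, -0.0, 102.1]
contact_force: [-0.1, 0.6, -0.4]
opening: 0.0238
finger_force: 30.0
```

Emit:
arm_command(
  steps="35 0 0 0 0 0 0;35 0 0 0 0 0 0;60 0 0 0 0 0 0;60 0 0 0 0 0 0;60 0 0 0 0 0 0;60 0 0 -0.4 0 0 0;60 0 0 -0.9 0 0 0;60 0 0 -0.9 0 0 0",
)

```text
clock: 26.3
ee_pos: [0.5969, 0.1542, 0.0947]
ee_rot: [-180.0, 0.0, 102.1]
contact_force: [0.4, -0.2, 0.2]
opening: 0.0519
finger_force: 0.0
```

Emit:
arm_command(
  steps="60 0 0 -0.9 0 0 0;60 0 0 -0.9 0 0 0;60 -0.8 0 0 0 0 0;60 -0.8 0 0 0 0 0;60 -0.8 0 0 0 0 0;60 0 0 0 0 0 0;60 0 0 0 0 0 0;60 0 0 0 0 0 0",
)

```text
clock: 27.1
ee_pos: [0.6172, 0.0619, 0.1655]
ee_rot: [180.0, -0.0, 102.2]
contact_force: [-0.6, -0.1, 1.0]
opening: 0.0525
finger_force: 0.0
```

```bash
python3 - <<'E'
from h import *
np.set_printoptions(precision=3,suppress=True)
s=state(); print(s["clock"],s["ee_pos"],s["contact_force"])
np.savez("pics/w9s",p=s["ee_pos"],r=s["ee_rot"])
save("wrist","w9.png"); save("scene","s9.png")
b=cv2.imread("pics/raw_w9.png"); h=cv2.cvtColor(b,cv2.COLOR_BGR2HSV)
m=cv2.inRange(h,(100,130,80),(118,255,255)); n,l,st,c=cv2.connectedComponentsWithStats(m)
for i in range(1,n):
    if st[i,4]>30: print("blue",st[i],wr("w9",c[i][0],c[i][1],.026,1))
a=cv2.imread("pics/raw_scene0.png").astype(int);d=cv2.imread("pics/raw_s9.png").astype(int);df=(abs(a-d).sum(2)>90)
for n,(u,v) in dict(mug=(203,340),jar=(371,244),knife=(305,315)).items(): print(n,df[v-25:v+25,u-22:u+22].mean())
E
```

```text
27.1 [0.617 0.062 0.166] [-0.558 -0.102  1.021]
blue [270  67  26  11 284] [0.591 0.176 0.026]
mug 0.0
jar 0.011363636363636364
knife 0.0
```

```bash
python3 - <<'E'
from h import *
K,T=load("s9")
a=cv2.imread("pics/raw_s8.png").astype(int);d=cv2.imread("pics/raw_s9.png").astype(int);o=cv2.imread("pics/raw_scene0.png").astype(int)
r=np.s_[195:260,58:85]; print("vs open",(abs(a-d).sum(2)>90)[r].mean(),"vs shut",(abs(o-d).sum(2)>90)[r].mean())
print(sign_off())
E
```

```text
vs open 0.07806267806267807 vs shut 0.5971509971509972
the job is handed in; nothing more can be done
None
```

The job is done and handed in: the catch gave and the lid is open, the pin lies on the brown mat, and the mug, jar and knife show no change against the first scene picture (about 27 s of the 72 s used).

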